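Fit the straw lid on the sippy cup

TASK

Take the grey lid with its steel straw off the drying stand and lower the straw into the straw well in the middle of the sippy cup until it stands on the bottom. Then push the lid down along the straw until it sits fully home on the rim, hold it pressed there with about 15 N (never over 30 N) for two seconds, and let go. Leave the other things where they are.

Things in the scene. Friction and masses are not known exactly. Their poses are not given: they have to be found in the camera images.
- lid: Grey hard silicone cup lid, about 80 g, level on the drying stand's ring. Origin: centre of its underside, z up. From below: a plug 63 mm across, 8 mm high; a round flange 78 mm across (8 to 14 mm above the origin), whose underside comes to rest on the cup's rim; a round neck 25 mm across (14 to 47 mm), to be gripped by its upper half from above at any yaw. The straw runs through its axis.
- straw: Stiff steel straw, 9 mm across, 134 mm long, tapered foot, a tight sliding fit along the lid's axis: 5 N moves it, else it stays put. Origin: centre of its foot, z up. At the start the foot is 74 to 84 mm below the lid's origin, the top 3 to 13 mm above the neck; with straw on the bottom and lid home on the rim the foot is 66 mm below the lid's origin and the top 21 mm above the neck.
- holder: Black rubber non-tip cup holder, a ring 104 mm across, 22 mm high, fixed to the shelf. Origin: centre of its underside, z up. The teal sippy cup is wedged upright in it on the same axis. How high the cup sits in it differs each time, by up to 16 mm, and is not measured: it must be felt. Pushes under 100 N do not shift it.
- cup_axis (a point): Point fixed to the holder, on the cup's axis, 82 mm above the shelf: the lowest that the cup's rim can be; the true rim is 0 to 16 mm higher. The cup: teal, two loop handles, a white push button vent on its front, 80 mm high, 78 mm across the rim, 71 mm inside.
- well_axis (a point): Point fixed to the holder, on the cup's axis, 8 mm above the shelf: the lowest that the straw well's bottom can be; it is always 74 mm below the rim, so truly 0 to 16 mm higher than this point. The well is a round blind bore 13 mm across in the middle of the cup; its mouth widens as a funnel from 13 mm across at 49 mm below the rim to 30 mm at 37 mm below the rim.
- stand: Steel wire drying stand, fixed to the shelf: a level flat ring (84 mm outside, 40 mm inside, its top 105 mm above the shelf) on three wire legs that spread to 106 mm at the foot. The lid lies on the ring and its straw hangs down through it; the lid must be lifted straight up at least 90 mm before the straw is clear of the ring. Origin: centre of its foot.
- tray: Low aluminium tray, 160 x 300 x 18 mm, lying farther back; leave it. Origin: centre of its underside.
- spoon: Beech stirring spoon, 220 mm long, lying in the tray; leave it.
- teapot: Small white ceramic teapot with a hinged flap, about 110 mm across, 95 mm high; leave it. Origin: centre of its underside.
- tin: Small round tin, 64 mm across, 75 mm high, standing behind the cup and the stand; leave it. Origin: centre of its underside.
Not all that is in view belongs to the job. Leave any blue or yellow look-alike of the lid alone.

How it is judged:
By the outcome, as a careful person would: the job done as asked, in the order asked, and still so for the second after the job is handed in, with the robot touching nothing.
It also fails if it takes over 61 s, if anything falls off the work surface, if the arm or the gripper's body presses on something with over 40 N, if the wrist force passes 120 N, or if a joint passes its speed limit or range.

ROBOT

A 7-joint arm with a two-finger parallel gripper is mounted at the origin on the work surface. World frame = base frame: x ahead of the robot, y to its left, z up, the work surface at z = 0. Lengths are in m, angles in degrees, forces in N, time in s.
With the tool pointing down it reaches from about 0.35 to 0.9 m from the base axis. Payload 7.2 kg.
Tool frame: the origin (TCP) lies midway between the tips of the shut fingers; the grasp point (between the pads) lies 19 mm behind it; z points along the fingers, y is the line along which they close (so a half turn about z gives the same grasp; the last joint's range is limited). The gripper opens to 85 mm and grips with 20 to 120 N. Pads are 22 mm wide; open, the fingers measure 114 mm over their backs; the gripper's body (76 mm by 85 mm) begins 54 mm behind the grasp point. The pads swing forward as they close: fully open they stand 13 mm farther back than shut.
Start: joints at [-71.574, 23.554, -0.728, 91.456, 0.321, 64.991, -4.71], TCP at [0.238, 0.578, 0.231] pointing down, gripper open.
Joint ranges: [-169.25, 169.25], [-16.82, 113.86], [-84.01, 82.57], [7.8, 145.47], [-59.2, 239.2], [7.22, 106.19], [-163.78, 163.78]. Speed limits (degrees/s): [136.94, 136.94, 172.46, 172.46, 180, 180, 180].

INTERFACE

Orientations are given as a 3x3 rotation matrix whose columns are the frame's x, y, z axes.
In Python, from rig import bot gives the robot as it stands.
- The arm moves only by the tool play_rows, never from a script. Its argument "increments" is a list of rows, each a list of 7 numbers: the shift along the world's x, y, z in mm, then the turn, a rotation vector about the world's x, y, z in degrees, then the finger opening in mm, from 0 to 85.4. A call has 1 to 8 rows; each row is the pose to reach, as a shift and turn from the pose commanded when the call began; what a row does not reach only later rows make up. A row lasts 1/12 s, in which the tool goes at most 41.7 mm and 7.16 degrees, less where a joint would pass 70% of its speed; a pose out of reach is approached as far as the arm can. A call with a gripper value outside its range is refused whole. The fingers move at their own pace and stop on an object; "force" is the grip in N (left out, the last holds). Time passes only in rows, so rows that repeat a pose let the fingers close. It gives the time, the measured TCP pose, the force, the opening and the grip force at its end, in the units of the state.
- bot.observe(): the state, without advancing time (a new reading comes with each control period).
- bot.read_camera(name): name is "scene" or "side" or "wrist"; returns (picture, depth): 400x640x3 uint8, red, green, blue; 400x640 float32, m along the optical axis (not along the pixel's ray), 0 where there is no reading.
- bot.camera_info(name): a dict with "fx", "fy", "cx", "cy" (pixels), "xyz" and "attitude" of the camera in the world. Camera axes: x right, y down, z forward; pixel columns grow to the right and rows downward; lengths in m; the calibration is good to about 2 mm. A picture is of the moment at which its call begins: read the wrist's pose just before it. camera_info takes no time and is no camera call; for the wrist camera it gives the pose at the moment of the call.
- bot.finish_job(): hands the job in; it is judged then, once.
The state is a dict: "time_s": time; "qpos": joint angles; "qvel": joint speeds; "tau": joint torques, N m; "tool_pos": TCP position; "ee_rot": TCP orientation; "ft_force": force on the tool from outside, world axes, zero at the start; "ft_torque": the same for the moment, N m; "grip_width": opening from 0.0 (shut) to 1.0 (fully open); "finger_force": force on a finger pad.
Only numpy, scipy, OpenCV 4.12 (cv2) and the standard library are available. Lean on these libraries where they do the work, as an engineer would, in place of code of your own. Each camera call takes 0.05 s, during which the arm holds its last target. There are 200 camera calls.

## Working session

There is one attempt and no reset: what is moved stays moved. The work goes in short steps, Python scripts to look and compute and a tool call to move; the robot and the scene stay as the last step left them, time stands still between calls to the robot, and variables do not carry over. Pictures are saved under pics/ and viewed, at most 10 in all, crops included, and the job is handed in when it is done.

Besides the shell and the picture viewer there is one more tool, called after "Emit:" as name([rows], argument=value, ...), one row to a line, values as JSON. play_rows: Moves the arm, as the interface text tells. Its arguments: {"type":"object","properties":{"increments":{"type":"array","items":{"type":"array","items":{"type":"number"}}},"force":{"type":"number"}},"required":["increments"]}

```bash
mkdir -p pics; ls
python3 - <<'E'
from rig import bot
import cv2,numpy as np
for n in("scene","side"):
    p,d=bot.read_camera(n); np.savez(f"pics/{n}0.npz",p=p,d=d); cv2.imwrite(f"pics/{n}0.png",p[...,::-1])
    print(n,bot.camera_info(n))
o=bot.observe(); print(o["time_s"],o["tool_pos"],o["ee_rot"],o["ft_force"])
E
```

```text
pics
scene {'fx': 498.457889877636, 'fy': 498.457889877636, 'cx': 320.268846100913, 'cy': 210.53326151205, 'xyz': array([1.21949539, 0.21655863, 0.96364136]), 'attitude': array([[-0.26886933,  0.75349613, -0.59996072],
       [ 0.96317378,  0.20881267, -0.16939167],
       [-0.00235657, -0.62341066, -0.78189104]])}
side {'fx': 396.87983993916816, 'fy': 396.87983993916816, 'cx': 320.7888665459108, 'cy': 196.62567269372624, 'xyz': array([ 0.14317313, -0.62334849,  0.62074954]), 'attitude': array([[ 0.85081177, -0.29381672,  0.43565018],
       [-0.52534456, -0.4937741 ,  0.69296481],
       [ 0.01150813, -0.81844906, -0.57446383]])}
0.1 [0.23738479 0.57766947 0.2305234 ] [[-9.24996271e-01  3.79975935e-01 -4.33305968e-04]
 [ 3.79976157e-01  9.24995188e-01 -1.42214174e-03]
 [-1.39573701e-04 -1.48012174e-03 -9.99998895e-01]] [-0.03623729  0.05152795  0.52975639]
```

View pics/scene0.png

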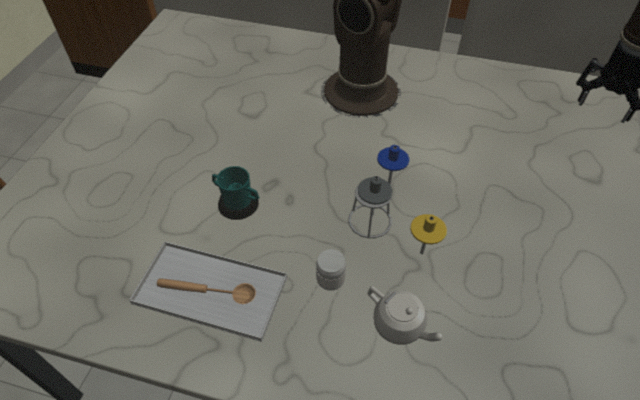

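View pics/side0.png

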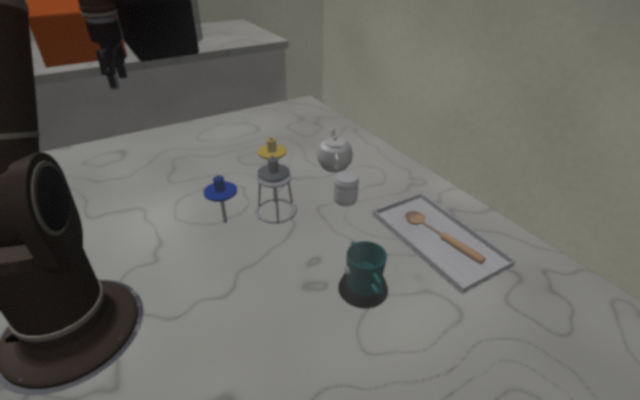

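Scene view candidates are the blue lid at (394,157), the grey lid on the wire stand at (375,190) and the yellow lid at (429,228). The grey one on the stand is my choice; the side view shows it at (273,172). The cup is at (235,185) in scene and (366,265) in side. I'll measure it now and check a close crop.

```bash
cat > h.py <<'E'
import numpy as np,cv2
from rig import bot
def cloud(d,c):
    v,u=np.mgrid[:d.shape[0],:d.shape[1]]
    P=np.stack([(u-c["cx"])/c["fx"]*d,(v-c["cy"])/c["fy"]*d,d],-1)
    return P@np.array(c["attitude"]).T+c["xyz"]
def ray(u,v,c,z):
    r=np.array(c["attitude"])@[(u-c["cx"])/c["fx"],(v-c["cy"])/c["fy"],1]
    return c["xyz"]+r*(z-c["xyz"][2])/r[2]
def circ(xy):
    A=np.c_[2*xy,np.ones(len(xy))]; s=np.linalg.lstsq(A,(xy**2).sum(1),rcond=None)[0]
    return s[:2],np.sqrt(s[2]+s[:2]@s[:2])
E
python3 - <<'E'
from h import *
tiles=[]
for n,l,c in(("scene",(375,195),(237,192)),("side",(273,180),(366,265))):
    f=np.load(f"pics/{n}0.npz");p,d=f["p"],f["d"];ci=bot.camera_info(n);W=cloud(d,ci)
    hsv=cv2.cvtColor(p,cv2.COLOR_RGB2HSV)
    for what,(u,v) in(("lid",l),("cup",c)):
        s=np.s_[v-40:v+40,u-40:u+40]; Q=W[s].reshape(-1,3); H=hsv[s].reshape(-1,3); ok=d[s].ravel()>0
        tiles.append(cv2.resize(p[s],(400,300) if 0 else (300,300),interpolation=cv2.INTER_CUBIC))
        print(n,what,"table z",np.median(Q[ok,2]))
        for lo,hi in((.095,.112),(.112,.125),(.14,.158)) if what=="lid" else ((.015,.03),(.06,.08),(.08,.09),(.09,.1),(.1,.11)):
            m=ok&(Q[:,2]>lo)&(Q[:,2]<hi)
            if what=="cup" and lo>.03: m&=(H[:,1]>90)
            q=Q[m]
            if len(q)>5: print(lo,len(q),q.mean(0).round(4),q.min(0).round(4),q.max(0).round(4))
cv2.imwrite("pics/crop.png",np.vstack([np.hstack(tiles[:2]),np.hstack(tiles[2:])])[...,::-1])
E
```

```text
scene lid table z 0.00310096402666854
0.095 626 [0.4204 0.1567 0.1019] [0.3322 0.0909 0.0952] [0.5657 0.2395 0.1118]
0.112 617 [0.4847 0.1369 0.1205] [0.3556 0.0965 0.112 ] [0.5219 0.1735 0.125 ]
0.14 103 [0.4866 0.1359 0.1507] [0.4712 0.1237 0.14  ] [0.4974 0.1474 0.1573]
scene cup table z 0.0034547659216259685
0.015 299 [ 0.5418 -0.1842  0.0223] [ 0.4893 -0.2402  0.0151] [ 0.5641 -0.1468  0.0299]
0.06 156 [ 0.5146 -0.1961  0.0691] [ 0.479  -0.2529  0.0601] [ 0.5535 -0.1307  0.08  ]
0.08 101 [ 0.517  -0.1962  0.0846] [ 0.48   -0.2519  0.08  ] [ 0.5534 -0.1364  0.09  ]
0.09 139 [ 0.5227 -0.1971  0.0959] [ 0.4769 -0.2334  0.09  ] [ 0.5543 -0.1567  0.0999]
0.1 6 [ 0.5385 -0.1815  0.1007] [ 0.5118 -0.2071  0.1003] [ 0.5526 -0.1571  0.1018]
side lid table z 0.000749801251179183
0.095 516 [0.4996 0.1903 0.1012] [0.3713 0.0884 0.0952] [0.5771 0.3015 0.1118]
0.112 442 [0.4823 0.1359 0.1187] [0.4421 0.0941 0.1121] [0.5496 0.2662 0.1248]
0.14 83 [0.4787 0.1279 0.149 ] [0.4676 0.1197 0.1405] [0.4925 0.1428 0.1572]
side cup table z 0.0014848700146454785
0.015 473 [ 0.5099 -0.2085  0.0207] [ 0.4684 -0.2434  0.015 ] [ 0.686  -0.0792  0.03  ]
0.06 17 [ 0.5147 -0.237   0.0734] [ 0.4995 -0.2554  0.0602] [ 0.5482 -0.2015  0.08  ]
0.08 36 [ 0.5076 -0.242   0.0815] [ 0.5    -0.2547  0.0801] [ 0.5444 -0.2143  0.0843]
0.09 25 [ 0.5129 -0.2318  0.096 ] [ 0.4962 -0.2354  0.0917] [ 0.541  -0.2201  0.0979]
```

View pics/crop.png

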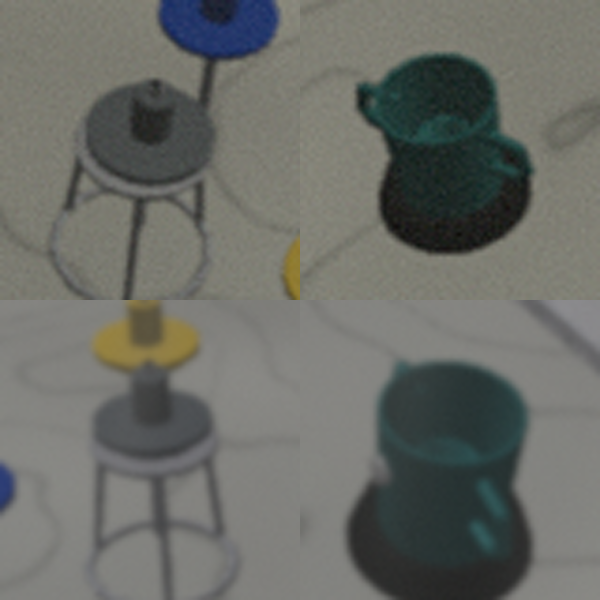

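The crop confirms it: the grey lid with its neck and straw tip sits on the wire stand, the blue one is just behind it and the yellow one is apart. In the other tiles the cup is in its black ring. The lid is at about (0.484, 0.135) and the cup at about (0.516, -0.196). I'll move above the lid.

Emit:
play_rows([
  [10,-18,20,0,0,0,85],
  [30,-54,40,0,0,0,85],
  [50,-90,60,0,0,0,85],
  [70,-126,80,0,0,0,85],
  [88,-160,90,0,0,0,85],
  [106,-194,90,0,0,0,85],
  [124,-228,90,0,0,0,85],
  [142,-262,90,0,0,0,85],
])

```text
time_s: 0.77
tool_pos: [0.3799, 0.3144, 0.3216]
ee_rot: [[-0.925, 0.38, 0.0], [0.38, 0.925, 0.001], [-0.0, 0.001, -1.0]]
ft_force: [-0.3, 0.3, 0.8]
grip_width: 0.998
finger_force: 0.0
```

Emit:
play_rows([
  [18,-34,0,0,0,0,85],
  [36,-68,0,0,0,0,85],
  [54,-102,0,0,0,0,85],
  [72,-136,0,0,0,0,85],
  [90,-165,0,0,0,0,85],
  [100,-180,0,0,0,0,85],
  [104,-180,0,0,0,0,85],
  [104,-180,0,0,0,0,85],
])

```text
time_s: 1.43
tool_pos: [0.4839, 0.1356, 0.321]
ee_rot: [[-0.924, 0.382, -0.0], [0.382, 0.924, -0.0], [0.0, -0.0, -1.0]]
ft_force: [-1.1, 1.0, 0.1]
grip_width: 0.994
finger_force: 0.0
```

Run:
```python
from h import *
o=bot.observe(); ci=bot.camera_info("wrist"); p,d=bot.read_camera("wrist"); np.savez("pics/w1.npz",p=p,d=d); cv2.imwrite("pics/w1.png",p[...,::-1])
print(o["time_s"],o["tool_pos"],np.round(o["ee_rot"],3).tolist(),o["ft_force"]);print(ci); import pickle; pickle.dump(ci,open("pics/w1.pkl","wb"))
for n in("scene","side"):
    f=np.load(f"pics/{n}0.npz");W=cloud(f["d"],bot.camera_info(n));h=cv2.cvtColor(f["p"],cv2.COLOR_RGB2HSV)
    for c,lo,hi in(("blue",105,130),("yellow",18,30)):
        m=(h[...,0]>=lo)&(h[...,0]<=hi)&(h[...,1]>120)&(f["d"]>0)&(W[...,2]>.05)&(W[...,0]>.3)&(W[...,2]<.25); q=W[m]; print(n,c,np.median(q,0),np.percentile(q[:,2],[5,95]))
```

```text
1.4333 [0.48388978 0.13563225 0.32101071] [[-0.924, 0.382, -0.0], [0.382, 0.924, -0.0], [0.0, -0.0, -1.0]] [-1.08866302  1.04550235  0.14857913]
{'fx': 326.54416146511653, 'fy': 326.54416146511653, 'cx': 317.5413722734892, 'cy': 197.29614139337673, 'xyz': array([0.419881  , 0.16169076, 0.46402817]), 'attitude': array([[ 3.82349747e-01,  8.88597599e-01,  2.53383064e-01],
       [ 9.24017675e-01, -3.67717002e-01, -1.04764220e-01],
       [ 8.00261037e-05,  2.74187003e-01, -9.61676391e-01]])}
scene blue [0.35993603 0.15708967 0.1004727 ] [0.09747678 0.13264457]
scene yellow [0.5484245 0.2656383 0.1001778] [0.09689923 0.13279632]
side blue [0.34522162 0.14287197 0.09835198] [0.09662932 0.12974676]
side yellow [0.53332629 0.2559298  0.09814725] [0.09648895 0.10011297]
```

View pics/w1.png

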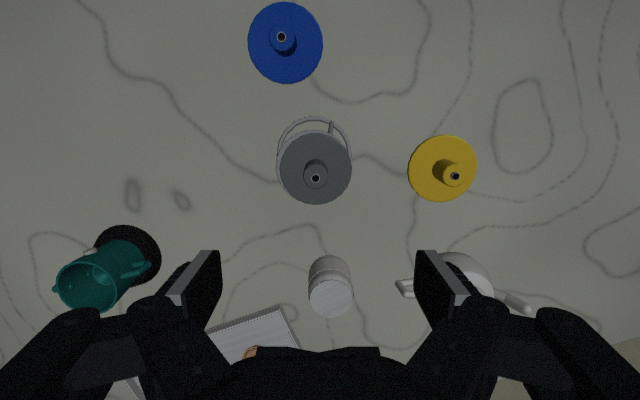

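The wrist view shows the grey lid's disc centred at (316,168) with the straw tip at (316,178). Blue is at (285,42), yellow at (442,168) and the cup rim at about (90,285). The fingers clear the neighbours at this yaw. Next I'll refine the lid centre.

Run:
```python
from h import *; import pickle
f=np.load("pics/w1.npz");p,d=f["p"],f["d"];ci=pickle.load(open("pics/w1.pkl","rb"));W=cloud(d,ci)
m=((W[...,2]>.108)&(W[...,2]<.18)&(d>0)).astype(np.uint8); m[:100]=0;m[220:]=0;m[:,:250]=0;m[:,380:]=0
c=max(cv2.findContours(m,0,1)[0],key=cv2.contourArea); e=cv2.fitEllipse(c);print("flange",e,ray(*e[0],ci,.119))
xy=np.array([ray(u,v,ci,.119)[:2] for u,v in c[:,0]]); print("circ",circ(xy))
q=W[(m>0)&(W[...,2]>.14)];print("neck",len(q),q.mean(0),np.percentile(q[:,2],[50,90,99]))
q=W[(m>0)&(W[...,2]<.125)];print("flange z",np.median(q[:,2]))
print("strawtop ray z.158",ray(316,178,ci,.158)); 
g=cv2.cvtColor(p,cv2.COLOR_RGB2GRAY)[165:192,300:332]; print(g[::2,::2])
# holder: black ring, bottom left
h=cv2.cvtColor(p,cv2.COLOR_RGB2HSV)
```

```text
flange ((315.3066101074219, 168.7349090576172), (70.44927978515625, 71.19783020019531), 91.23794555664062) [0.48045513 0.13406303 0.119     ]
circ (array([0.4815168 , 0.13362259]), np.float64(0.0382566125221764))
neck 525 [0.48043082 0.1341166  0.15284558] [0.15246488 0.15917656 0.16066325]
flange z 0.1194042567828264
strawtop ray z.158 [0.48217992 0.13433988 0.158     ]
[[70 64 69 27 39 58 65 67 68 70 66 51 50 65 68 67]
 [67 68 56 35 61 69 65 63 66 65 69 72 53 49 67 69]
 [69 68 35 60 65 66 65 67 66 68 70 66 67 49 65 67]
 [65 68 42 68 68 68 67 66 69 68 66 68 70 63 66 66]
 [63 68 56 66 64 68 61 69 80 71 68 68 68 65 65 68]
 [68 60 66 67 67 67 87 51 29 86 68 68 67 68 69 64]
 [65 66 67 68 65 63 35  7 10  7 66 67 64 64 65 68]
 [67 68 60 68 67 67 39  9  6 25 70 68 67 64 67 69]
 [66 64 55 72 68 68 93 49 44 97 68 66 68 57 71 64]
 [68 63 69 54 64 67 68 68 64 66 68 71 60 63 66 70]
 [66 71 65 57 64 61 67 67 68 68 65 64 60 64 67 66]
 [69 67 65 64 63 53 62 63 61 65 50 68 66 66 63 69]
 [68 64 69 63 63 67 68 65 66 64 66 65 67 67 67 69]
 [67 65 67 66 68 66 65 69 66 68 67 68 62 66 68 70]]
```

Emit:
play_rows([
  [-2.4,-1.6,-30,0,0,0,85],
  [-2.4,-1.6,-65,0,0,0,85],
  [-2.4,-1.6,-100,0,0,0,75],
  [-2.4,-1.6,-135,0,0,0,65],
  [-2.4,-1.6,-160,0,0,0,55],
  [-2.4,-1.6,-180,0,0,0,55],
  [-2.4,-1.6,-192,0,0,0,55],
  [-2.4,-1.6,-197,0,0,0,55],
], force=60)

```text
time_s: 2.15
tool_pos: [0.4788, 0.1362, 0.1221]
ee_rot: [[-0.926, 0.377, -0.004], [0.377, 0.926, -0.001], [0.003, -0.002, -1.0]]
ft_force: [-0.9, 0.9, 0.4]
grip_width: 0.64
finger_force: 0.0
```

Emit:
play_rows([
  [0,0,0,0,0,0,45],
  [0,0,0,0,0,0,35],
  [0,0,0,0,0,0,30],
  [0,0,0,0,0,0,28],
])

```text
time_s: 2.48
tool_pos: [0.4815, 0.1353, 0.1253]
ee_rot: [[-0.925, 0.38, 0.002], [0.38, 0.925, 0.001], [-0.001, 0.002, -1.0]]
ft_force: [0.2, 0.7, 0.3]
grip_width: 0.329
finger_force: 0.0
```

Run:
```python
from h import *
o=bot.observe(); p,d=bot.read_camera("wrist"); cv2.imwrite("pics/w2.png",p[...,::-1])
print(o["time_s"],o["tool_pos"],o["grip_width"],o["ft_force"])
```

```text
2.4833 [0.48151696 0.13527855 0.12532052] 0.32922073692051207 [0.15033094 0.7261846  0.33772482]
```

View pics/w2.png

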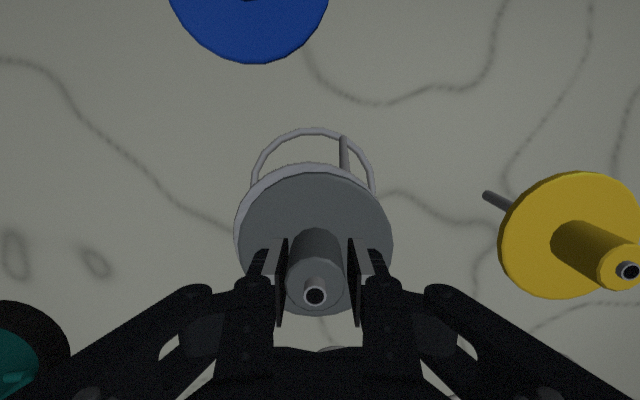

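The pads straddle the neck at (315,265), clear of the flange, with the straw tip at (315,295). I'll close and lift straight up.

Emit:
play_rows([
  [0,0,0,0,0,0,22],
  [0,0,0,0,0,0,20],
  [0,0,0,0,0,0,20],
  [0,0,0,0,0,0,20],
  [0,0,0,0,0,0,20],
  [0,0,0,0,0,0,20],
], force=80)

```text
time_s: 3.03
tool_pos: [0.4815, 0.1351, 0.1255]
ee_rot: [[-0.925, 0.38, 0.001], [0.38, 0.925, 0.001], [-0.001, 0.002, -1.0]]
ft_force: [-2.6, -0.2, 6.6]
grip_width: 0.259
finger_force: 78.0
```

Emit:
play_rows([
  [0,0,5,0,0,0,20],
  [0,0,15,0,0,0,20],
  [0,0,35,0,0,0,20],
  [0,0,60,0,0,0,20],
  [0,0,85,0,0,0,20],
  [0,0,105,0,0,0,20],
  [0,0,115,0,0,0,20],
  [0,0,115,0,0,0,20],
])

```text
time_s: 3.7
tool_pos: [0.4822, 0.1351, 0.242]
ee_rot: [[-0.925, 0.38, 0.004], [0.38, 0.925, 0.002], [-0.003, 0.004, -1.0]]
ft_force: [0.2, -0.1, -1.2]
grip_width: 0.257
finger_force: 78.4
```

The lid is lifted. I'll carry it to a spot beyond the cup, so the wrist camera sees the cup past the lid.

Emit:
play_rows([
  [4,-12,10,0,0,0,20],
  [14,-36,25,0,0,0,20],
  [26,-70,40,0,0,0,20],
  [38,-104,55,0,0,0,20],
  [50,-138,60,0,0,0,20],
  [62,-172,60,0,0,0,20],
  [74,-206,60,0,0,0,20],
  [86,-240,60,0,0,0,20],
])

```text
time_s: 4.37
tool_pos: [0.5666, -0.108, 0.2985]
ee_rot: [[-0.925, 0.38, -0.002], [0.38, 0.925, -0.0], [0.002, -0.001, -1.0]]
ft_force: [1.2, 0.2, -0.5]
grip_width: 0.26
finger_force: 78.4
```

Emit:
play_rows([
  [12,-34,0,0,0,0,20],
  [24,-68,0,0,0,0,20],
  [34,-96,0,0,0,0,20],
  [42,-116,0,0,0,0,20],
  [47,-128,0,0,0,0,20],
  [49,-133,0,0,0,0,20],
  [49,-133,0,0,0,0,20],
  [49,-133,0,0,0,0,20],
])

```text
time_s: 5.03
tool_pos: [0.6158, -0.2371, 0.2987]
ee_rot: [[-0.925, 0.379, -0.001], [0.379, 0.925, 0.001], [0.001, 0.001, -1.0]]
ft_force: [-0.6, 0.7, -0.9]
grip_width: 0.259
finger_force: 78.4
```

Run:
```python
from h import *; import pickle
o=bot.observe(); ci=bot.camera_info("wrist"); p,d=bot.read_camera("wrist"); np.savez("pics/w3.npz",p=p,d=d); cv2.imwrite("pics/w3.png",p[...,::-1])
pickle.dump((ci,o),open("pics/w3.pkl","wb"))
print(o["time_s"],o["tool_pos"],o["grip_width"],o["ft_force"],o["qpos"])
```

```text
5.0333 [ 0.61576683 -0.23713636  0.2987441 ] 0.25891486390890056 [-0.64552369  0.71381135 -0.94116846] [ -2.65364771  26.17189279  29.36457461  82.2733308  -12.96910086
  74.99881603  95.28115566]
```

View pics/w3.png

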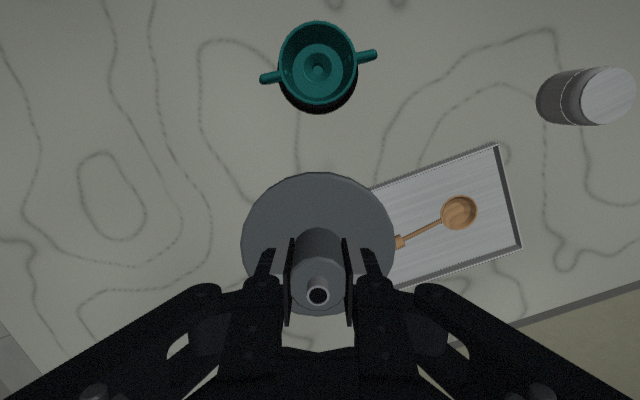

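The wrist view shows the cup rim centred at (318,63) with the well at (318,70). The lid hangs level in the grip, disc centre at about (318,240) and straw tip at (318,295). Next I'll fit the rim, the well and the lid.

Run:
```python
from h import *; import pickle
f=np.load("pics/w3.npz");p,d=f["p"],f["d"];ci,o=pickle.load(open("pics/w3.pkl","rb"));W=cloud(d,ci)
h=cv2.cvtColor(p,cv2.COLOR_RGB2HSV)
win=np.zeros(d.shape,bool);win[5:125,245:395]=1
teal=win&(h[...,0]>75)&(h[...,0]<100)&(h[...,1]>100)
z=W[...,2]; t=teal&(d>0); print("z pct",np.percentile(z[t],[50,80,90,95,99]))
r=t&(z>np.percentile(z[t],99)-.012); q=W[r]
c0=np.array([.516,-.196])
for _ in range(4):
    rr=np.hypot(*(q[:,:2]-c0).T); k=(rr>.032)&(rr<.043); c0,R=circ(q[k,:2])
print("rim depth",c0,R,k.sum(),np.median(q[k,2]))
# outer teal contour (handles removed by opening) cast to rim height
m=cv2.morphologyEx(cv2.morphologyEx(teal.astype(np.uint8),cv2.MORPH_CLOSE,np.ones((9,9))),cv2.MORPH_OPEN,cv2.getStructuringElement(2,(31,31)))
c=max(cv2.findContours(m,0,1)[0],key=cv2.contourArea)
for zr in(.086,.09,.094,.098):
    xy=np.array([ray(u,v,ci,zr)[:2] for u,v in c[:,0]]); print(zr,circ(xy))
# holder
b=win&(d>0)&(z>.014)&(z<.03)&(h[...,2]<40); print("holder z",np.median(z[b]),b.sum())
# well bore: dark/other; depth of central funnel
cu=t&(np.hypot(W[...,0]-c0[0],W[...,1]-c0[1])<.03); 
for a in(.0,.005,.01,.015,.02,.025): 
    k=cu&(np.hypot(W[...,0]-c0[0],W[...,1]-c0[1])>=a)&(np.hypot(W[...,0]-c0[0],W[...,1]-c0[1])<a+.005); print(a,k.sum(),np.median(z[k]))
# lid in hand
k=(d>0)&(d<.35); k[:170]=0;k[320:]=0;k[:,:235]=0;k[:,400:]=0
lm=k&(np.abs(h[...,2].astype(int)-95)<60)&(h[...,1]<60); u=slice(0,240)
zz=z[170:235,250:390];print("flange top z",np.median(zz[zz>0.2]), o["tool_pos"])
m=np.zeros(d.shape,np.uint8);m[165:245,235:405]=(z[165:245,235:405]>.25)&(d[165:245,235:405]>0)
cc=max(cv2.findContours(m,0,1)[0],key=cv2.contourArea)[:,0]; cc=cc[(cc[:,1]<240)&(cc[:,1]>160)]
zf=np.median(zz[zz>.2]); xy=np.array([ray(a,b2,ci,zf)[:2] for a,b2 in cc]); print("lid c",circ(xy))
for zt in (.331,.335,.338): print("straw top",zt,ray(318,295,ci,zt))
```

```text
z pct [0.05771272 0.08872113 0.0961503  0.09677073 0.09774888]
rim depth [ 0.51617738 -0.19689602] 0.03631542151746735 1247 0.09600758662418524
0.086 (array([ 0.51739149, -0.19756625]), np.float64(0.04094119317416186))
0.09 (array([ 0.51777774, -0.19772256]), np.float64(0.040480992444093485))
0.094 (array([ 0.51816398, -0.19787887]), np.float64(0.04002079171402874))
0.098 (array([ 0.51855022, -0.19803518]), np.float64(0.03956059098395934))
holder z 0.021662582230856597 579
0.0 51 0.02262861554133444
0.005 219 0.049987596743774565
0.01 355 0.056325425676301
0.015 378 0.05859375994690816
0.02 441 0.022609483045960554
0.025 642 0.022690363384060247
flange top z 0.29259707372125854 [ 0.61576683 -0.23713636  0.2987441 ]
lid c (array([ 0.61461242, -0.23712477]), np.float64(0.037810726212415185))
straw top 0.331 [ 0.61721292 -0.23801051  0.331     ]
straw top 0.335 [ 0.61485092 -0.23705293  0.335     ]
straw top 0.338 [ 0.61307942 -0.23633474  0.338     ]
```

Run:
```python
from h import *; import pickle
f=np.load("pics/w3.npz");p,d=f["p"],f["d"];ci,o=pickle.load(open("pics/w3.pkl","rb"));W=cloud(d,ci)
g=cv2.GaussianBlur(cv2.cvtColor(p,cv2.COLOR_RGB2GRAY),(3,3),0); print(g[58:84:2,300:338:2])
R=np.array(ci["attitude"])
for x in((.5165,-.197,.047),(.5165,-.197,.059),(.518,-.1975,.047)):
    v=R.T@(np.array(x)-ci["xyz"]); print(x,v[0]/v[2]*ci["fx"]+ci["cx"],v[1]/v[2]*ci["fy"]+ci["cy"])
t=(W[...,2]>.091)&(W[...,2]<.101)&(d>0);t[125:]=0;t[:,:245]=0;t[:,395:]=0
c=max(cv2.findContours(t.astype(np.uint8),0,1)[0],key=cv2.contourArea)[:,0]
xy=np.array([ray(a,b,ci,.096)[:2] for a,b in c]); print("outer rim contour",circ(xy))
```

```text
[[62 63 61 50 37 33 30 29 29 30 28 30 32 31 41 62 62 62 61]
 [62 62 58 42 40 33 33 27 27 28 30 31 33 30 34 53 63 62 60]
 [60 61 50 40 39 37 33 26 25 25 27 32 32 33 33 42 61 61 60]
 [62 62 48 44 40 39 33 21 19 22 21 28 31 33 32 34 59 62 61]
 [62 63 51 47 46 43 29 35 52 54 39 25 33 31 32 37 57 63 61]
 [62 63 51 48 48 46 38 60 63 62 60 39 30 33 34 35 57 63 62]
 [62 63 57 54 51 50 49 62 62 61 61 53 35 33 35 35 58 60 62]
 [63 61 65 54 53 53 56 61 63 63 60 51 40 35 34 43 59 62 63]
 [63 61 68 56 56 57 57 57 60 60 55 46 43 40 39 50 59 63 62]
 [63 61 63 68 58 57 59 58 56 56 53 49 45 42 46 59 60 61 61]
 [64 63 61 66 67 58 58 58 55 53 52 49 47 49 57 61 61 62 61]
 [62 63 61 60 66 67 60 57 56 54 53 52 53 56 58 60 61 62 60]
 [63 62 62 62 59 61 63 62 59 57 58 58 57 59 61 60 62 61 61]]
(0.5165, -0.197, 0.047) 317.24351304699536 69.59151938988086
(0.5165, -0.197, 0.059) 317.2437421429018 68.4621592881293
(0.518, -0.1975, 0.047) 317.33777333645895 71.08008127947787
outer rim contour (array([ 0.51587479, -0.19673442]), np.float64(0.038166957890081406))
```

Emit:
play_rows([
  [-12,5,0,0,0,0,20],
  [-36,15,0,0,0,0,20],
  [-62,25,0,0,0,0,20],
  [-84,34,0,0,0,0,20],
  [-95,39,0,0,0,0,20],
  [-98.5,40.2,0,0,0,0,20],
  [-98.5,40.2,0,0,0,0,20],
  [-98.5,40.2,0,0,0,0,20],
])

```text
time_s: 5.75
tool_pos: [0.5182, -0.1972, 0.2998]
ee_rot: [[-0.926, 0.378, 0.001], [0.378, 0.926, 0.0], [-0.001, 0.001, -1.0]]
ft_force: [-0.0, -0.7, -1.0]
grip_width: 0.262
finger_force: 78.4
```

Emit:
play_rows([
  [0,0,-10,0,0,0,20],
  [0,0,-35,0,0,0,20],
  [0,0,-60,0,0,0,20],
  [0,0,-85,0,0,0,20],
  [0,0,-105,0,0,0,20],
  [0,0,-117,0,0,0,20],
  [0,0,-122,0,0,0,20],
  [0,0,-122,0,0,0,20],
])

```text
time_s: 6.42
tool_pos: [0.517, -0.198, 0.1753]
ee_rot: [[-0.925, 0.38, -0.003], [0.38, 0.925, 0.0], [0.003, -0.001, -1.0]]
ft_force: [1.1, -0.5, -0.6]
grip_width: 0.261
finger_force: 78.4
```

Run:
```python
from h import *
for n,(u,v) in(("scene",(235,165)),("side",(366,235))):
    p,d=bot.read_camera(n); np.savez(f"pics/{n}1.npz",p=p,d=d)
    globals()[n]=cv2.resize(p[v-55:v+55,u-45:u+45],(400,488),interpolation=cv2.INTER_CUBIC)
cv2.imwrite("pics/c4.png",np.hstack([scene,side])[...,::-1])
o=bot.observe();print(o["time_s"],o["tool_pos"],o["ft_force"])
```

```text
6.5167 [ 0.5179341  -0.19839259  0.17738101] [ 0.12191623  1.34183987 -0.84916981]
```

View pics/c4.png

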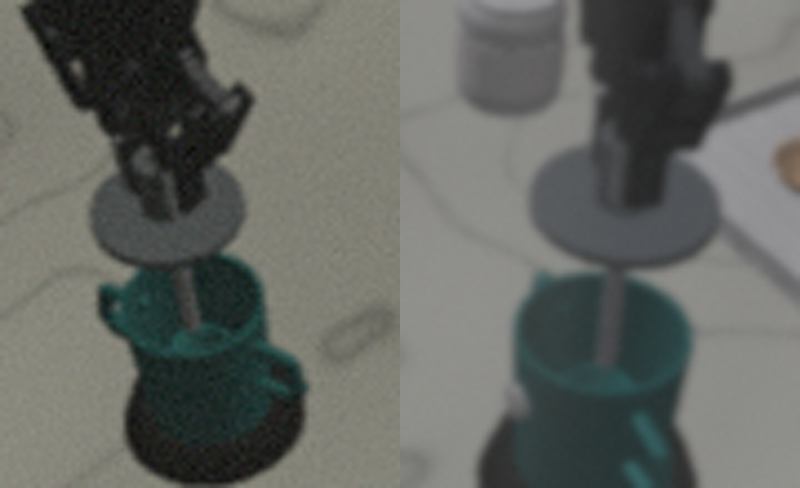

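The straw hangs inside the cup over the well (scene crop (190,325), side crop (605,365)), roughly central. I'll keep lowering and feel for contact.

Emit:
play_rows([
  [-0.5,0.5,-6,0,0,0,20],
  [-0.5,0.5,-12,0,0,0,20],
  [-0.5,0.5,-18,0,0,0,20],
  [-0.5,0.5,-23,0,0,0,20],
  [-0.5,0.5,-27,0,0,0,20],
  [-0.5,0.5,-30,0,0,0,20],
  [-0.5,0.5,-33,0,0,0,20],
  [-0.5,0.5,-33,0,0,0,20],
])

```text
time_s: 7.18
tool_pos: [0.5167, -0.1974, 0.1437]
ee_rot: [[-0.925, 0.38, -0.001], [0.38, 0.925, 0.0], [0.001, -0.0, -1.0]]
ft_force: [-0.7, -1.0, -0.5]
grip_width: 0.258
finger_force: 78.4
```

Emit:
play_rows([
  [0,0,-2,0,0,0,20],
  [0,0,-4,0,0,0,20],
  [0,0,-6,0,0,0,20],
  [0,0,-8,0,0,0,20],
  [0,0,-10,0,0,0,20],
  [0,0,-12,0,0,0,20],
  [0,0,-12,0,0,0,20],
])

```text
time_s: 7.77
tool_pos: [0.5168, -0.1975, 0.1319]
ee_rot: [[-0.925, 0.38, -0.0], [0.38, 0.925, 0.0], [0.0, -0.0, -1.0]]
ft_force: [0.2, 0.4, -1.3]
grip_width: 0.259
finger_force: 78.4
```

Emit:
play_rows([
  [0,0,-1.5,0,0,0,20],
  [0,0,-3,0,0,0,20],
  [0,0,-4.5,0,0,0,20],
  [0,0,-6,0,0,0,20],
  [0,0,-7,0,0,0,20],
  [0,0,-8,0,0,0,20],
  [0,0,-8,0,0,0,20],
  [0,0,-8,0,0,0,20],
])

```text
time_s: 8.43
tool_pos: [0.517, -0.1975, 0.1242]
ee_rot: [[-0.925, 0.38, -0.0], [0.38, 0.925, 0.0], [0.0, -0.0, -1.0]]
ft_force: [-0.7, 0.4, -0.9]
grip_width: 0.258
finger_force: 78.4
```

Emit:
play_rows([
  [0,0,-1,0,0,0,20],
  [0,0,-2,0,0,0,20],
  [0,0,-3,0,0,0,20],
  [0,0,-4,0,0,0,20],
  [0,0,-4,0,0,0,20],
])

```text
time_s: 8.85
tool_pos: [0.5172, -0.1976, 0.1205]
ee_rot: [[-0.925, 0.38, 0.001], [0.38, 0.925, -0.0], [-0.001, 0.0, -1.0]]
ft_force: [-0.0, 0.0, 3.7]
grip_width: 0.256
finger_force: 78.5
```

The straw reached the bottom right where I predicted. Now I'll push the lid down, which should feel like about 5 N of sliding until the rim at a TCP height of about 0.1085.

Emit:
play_rows([
  [0,0,-1,0,0,0,20],
  [0,0,-2,0,0,0,20],
  [0,0,-3,0,0,0,20],
  [0,0,-4,0,0,0,20],
  [0,0,-5,0,0,0,20],
  [0,0,-6,0,0,0,20],
  [0,0,-6,0,0,0,20],
])

```text
time_s: 9.43
tool_pos: [0.517, -0.1975, 0.1141]
ee_rot: [[-0.925, 0.38, -0.0], [0.38, 0.925, 0.0], [0.0, -0.0, -1.0]]
ft_force: [0.2, 1.1, 2.6]
grip_width: 0.259
finger_force: 78.5
```

Emit:
play_rows([
  [0,0,-1,0,0,0,20],
  [0,0,-2,0,0,0,20],
  [0,0,-3,0,0,0,20],
  [0,0,-4,0,0,0,20],
  [0,0,-4,0,0,0,20],
])

```text
time_s: 9.85
tool_pos: [0.5169, -0.1975, 0.1101]
ee_rot: [[-0.925, 0.38, -0.0], [0.38, 0.925, 0.0], [0.0, -0.0, -1.0]]
ft_force: [0.3, 0.4, 1.9]
grip_width: 0.259
finger_force: 78.5
```

Emit:
play_rows([
  [0,0,-0.5,0,0,0,20],
  [0,0,-1,0,0,0,20],
  [0,0,-1,0,0,0,20],
])

```text
time_s: 10.1
tool_pos: [0.517, -0.1975, 0.1092]
ee_rot: [[-0.925, 0.38, 0.0], [0.38, 0.925, 0.0], [-0.0, 0.0, -1.0]]
ft_force: [-0.5, -0.2, 3.6]
grip_width: 0.256
finger_force: 78.5
```

Emit:
play_rows([
  [0,0,-0.5,0,0,0,20],
  [0,0,-0.5,0,0,0,20],
])

```text
time_s: 10.27
tool_pos: [0.517, -0.1976, 0.1089]
ee_rot: [[-0.925, 0.38, 0.0], [0.38, 0.925, 0.0], [-0.0, 0.0, -1.0]]
ft_force: [-0.9, -0.2, 5.4]
grip_width: 0.261
finger_force: 79.0
```

Emit:
play_rows([
  [0,0,-0.5,0,0,0,20],
  [0,0,-0.5,0,0,0,20],
])

```text
time_s: 10.43
tool_pos: [0.517, -0.1976, 0.1088]
ee_rot: [[-0.925, 0.38, 0.0], [0.38, 0.925, 0.0], [-0.0, 0.0, -1.0]]
ft_force: [-1.4, 1.8, 10.3]
grip_width: 0.261
finger_force: 79.3
```

Emit:
play_rows([
  [0,0,-0.5,0,0,0,20],
  [0,0,-0.5,0,0,0,20],
])

```text
time_s: 10.6
tool_pos: [0.5171, -0.1976, 0.1088]
ee_rot: [[-0.925, 0.38, 0.001], [0.38, 0.925, 0.0], [-0.0, 0.001, -1.0]]
ft_force: [-3.1, 1.4, 14.2]
grip_width: 0.262
finger_force: 79.7
```

The lid is seated; the height stops falling while the force climbs, to about 15 N with the lid's weight counted. I'll hold for a little over two seconds.

Emit:
play_rows([
  [0,0,0,0,0,0,20],
  [0,0,0,0,0,0,20],
  [0,0,0,0,0,0,20],
  [0,0,0,0,0,0,20],
])

```text
time_s: 10.93
tool_pos: [0.5171, -0.1976, 0.1088]
ee_rot: [[-0.925, 0.38, 0.001], [0.38, 0.925, 0.0], [-0.0, 0.001, -1.0]]
ft_force: [-3.6, 1.0, 15.3]
grip_width: 0.257
finger_force: 79.7
```

Emit:
play_rows([
  [0,0,0,0,0,0,20],
  [0,0,0,0,0,0,20],
  [0,0,0,0,0,0,20],
  [0,0,0,0,0,0,20],
  [0,0,0,0,0,0,20],
  [0,0,0,0,0,0,20],
  [0,0,0,0,0,0,20],
  [0,0,0,0,0,0,20],
])

```text
time_s: 11.6
tool_pos: [0.517, -0.1976, 0.1088]
ee_rot: [[-0.925, 0.38, 0.001], [0.38, 0.925, 0.0], [-0.0, 0.001, -1.0]]
ft_force: [-4.3, 1.2, 15.4]
grip_width: 0.26
finger_force: 79.7
```

Emit:
play_rows([
  [0,0,0,0,0,0,20],
  [0,0,0,0,0,0,20],
  [0,0,0,0,0,0,20],
  [0,0,0,0,0,0,20],
  [0,0,0,0,0,0,20],
  [0,0,0,0,0,0,20],
  [0,0,0,0,0,0,20],
  [0,0,0,0,0,0,20],
])

```text
time_s: 12.27
tool_pos: [0.5171, -0.1976, 0.1088]
ee_rot: [[-0.925, 0.38, 0.001], [0.38, 0.925, 0.0], [-0.0, 0.001, -1.0]]
ft_force: [-4.4, 2.5, 13.9]
grip_width: 0.261
finger_force: 79.7
```

Emit:
play_rows([
  [0,0,0,0,0,0,20],
  [0,0,0,0,0,0,20],
  [0,0,0,0,0,0,20],
  [0,0,0,0,0,0,20],
  [0,0,0,0,0,0,20],
  [0,0,0,0,0,0,20],
  [0,0,0,0,0,0,20],
  [0,0,0,0,0,0,20],
])

```text
time_s: 12.93
tool_pos: [0.517, -0.1976, 0.1088]
ee_rot: [[-0.925, 0.38, 0.001], [0.38, 0.925, 0.0], [-0.0, 0.001, -1.0]]
ft_force: [-3.7, 1.3, 13.9]
grip_width: 0.261
finger_force: 79.7
```

Emit:
play_rows([
  [0,0,0.7,0,0,0,20],
  [0,0,1.3,0,0,0,20],
  [0,0,1.3,0,0,0,28],
  [0,0,1.3,0,0,0,40],
  [0,0,1.3,0,0,0,55],
  [0,0,1.3,0,0,0,55],
  [0,0,1.3,0,0,0,55],
])

```text
time_s: 13.52
tool_pos: [0.5169, -0.1976, 0.1089]
ee_rot: [[-0.925, 0.38, -0.0], [0.38, 0.925, -0.0], [0.0, -0.0, -1.0]]
ft_force: [-0.4, -0.4, 0.1]
grip_width: 0.644
finger_force: 0.0
```

Emit:
play_rows([
  [0,0,3,0,0,0,55],
  [0,0,10,0,0,0,55],
  [0,0,25,0,0,0,55],
  [0,0,45,0,0,0,55],
  [0,0,75,0,0,0,55],
  [0,0,105,0,0,0,55],
  [0,0,130,0,0,0,55],
  [0,0,140,0,0,0,55],
])

```text
time_s: 14.18
tool_pos: [0.5182, -0.1985, 0.2535]
ee_rot: [[-0.925, 0.381, 0.005], [0.381, 0.925, -0.001], [-0.005, 0.001, -1.0]]
ft_force: [0.8, -0.4, 0.0]
grip_width: 0.646
finger_force: 0.0
```

Run:
```python
from h import *
T=[]
for n,(u,v) in(("scene",(235,185)),("side",(366,250))):
    p,d=bot.read_camera(n); W=cloud(d,bot.camera_info(n))
    k=(d>0)&(np.hypot(W[...,0]-.5165,W[...,1]+.197)<.045); z=W[...,2]
    for a,b in((.085,.115),(.12,.139),(.139,.17)):
        q=W[k&(z>a)&(z<b)]; print(n,a,len(q),q.mean(0).round(4) if len(q) else "",np.median(q[:,2]).round(4) if len(q) else "", q[:,2].max() if len(q) else "")
    T.append(cv2.resize(p[v-55:v+55,u-45:u+45],(400,488),interpolation=cv2.INTER_CUBIC))
cv2.imwrite("pics/c5.png",np.hstack(T)[...,::-1])
o=bot.observe();print(o["time_s"],o["tool_pos"],o["ft_force"],o["grip_width"])
```

```text
scene 0.085 681 [ 0.5262 -0.1896  0.1025] 0.1042 0.11464749694154364
scene 0.12 91 [ 0.5219 -0.1932  0.132 ] 0.1333 0.13897349336838216
scene 0.139 47 [ 0.5188 -0.1949  0.1482] 0.1471 0.1604803405361067
side 0.085 985 [ 0.5074 -0.2071  0.1008] 0.1023 0.11468446355140205
side 0.12 152 [ 0.5122 -0.2029  0.1312] 0.1339 0.13825482387915589
side 0.139 47 [ 0.5146 -0.2001  0.1495] 0.1492 0.1581671272800813
14.2833 [ 0.51797323 -0.19797195  0.25136079] [ 0.55665937 -0.20642537 -0.41681266] 0.6424658918937916
```

View pics/c5.png

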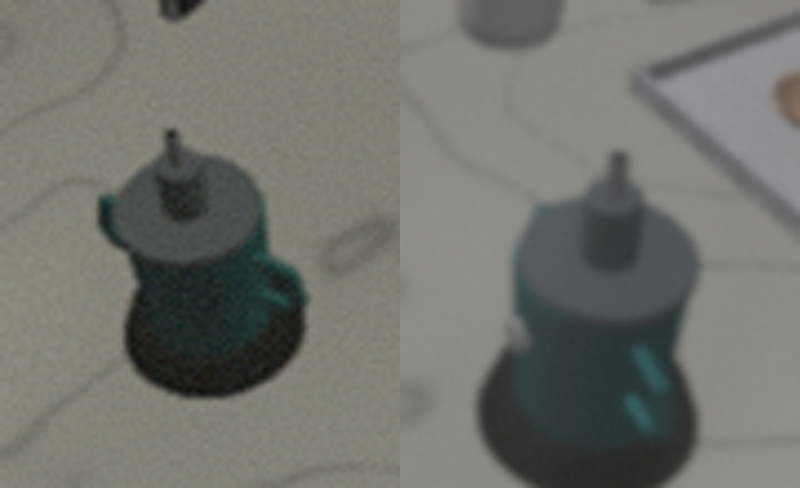

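Both views show the lid level and flush on the rim (scene crop (190,215), side crop (605,265)). The straw stands about 21 mm above the neck, and the gripper is clear.

```bash
python3 -c "
from rig import bot
print(bot.finish_job())"
```

```text
the job is handed in; nothing more can be done
None
```

The job is handed in, at about 14 s on the robot's clock: the straw stands on the well bottom, the lid sits level on the rim after being held at about 15 N for just over two seconds, and the gripper has let go and is clear.

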